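Eject the oven logger and trap it on the ramp

TASK

Press the red key of the logger dock all the way down with one finger, and with the other finger standing in the ramp trap the orange oven logger as it pops out, before it slides to the end of the ramp. Finish while holding: the key still down under the one finger and the logger leaning at rest against the other, on the ramp. Do not grip or lift the logger, and leave the tin, shaker and bun where they are.

Things in the scene. Friction and masses are not known exactly. Their poses are not given: they have to be found in the camera images.
- dock: White dock on a black base plate (215 x 155 x 10 mm), fixed to the bench. Origin on the bench top straight below the gate; x is the level direction in which the ramp runs downhill, y to the left of that (the key's side), z up. The plate reaches x -86 to +130 mm, y -56 to +100 mm. The walls of the bay are the highest part, at most 110 mm above the bench.
- ramp: Slippery ramp of the dock. Origin on its floor, mid gate, 65 mm above the bench; x runs down along the floor (15 degrees below level), y left (key's side), z square to the floor. Floor 43 mm wide. x -70 to 0: the bay, where the logger lies between walls 20 mm high. x 0 to 125 mm: open ramp, side rails 4 mm thick and 5 mm high, lower end open.
- gate (a point): Top middle of the brass gate, which is 30 mm wide, part of the key and stands 9 mm above the ramp floor at ramp x 0 to 4 mm. It sinks below the floor as the key is pressed; a spring plunger behind the logger then shoots it down the ramp at 0.3 to 0.6 m/s. A finger standing in the open ramp stops it; otherwise it is off the end within about 0.4 s.
- trap_spot (a point): Point on the ramp floor, mid-width, beside the key: dock x +53, y 0, z 51 mm. A fingertip level with the fully pressed key stands 9 mm above it, low enough to stop the 30 mm high logger. The key's middle is 62 mm from it along dock y; a fingertip's centre may be anywhere within about 12 mm of either middle.
- key_top (a point): Centre of the top face of the red key, 40 mm along dock x by 34 mm along dock y. It lies at dock x +53, y +62 mm, and z 72 mm when up, 60 mm when fully down.
- key (a joint): How far the key is pressed, m: 0 up, 0.012 fully down (hard stop). A spring pushes it back up (1.5 N at the top, 3.9 N at the bottom, plus up to about 1 N of friction on the gate at first); the gate frees the logger at about 0.0095.
- logger_center (a point): Centre of the oven temperature logger, a loose block with steel foot and orange top, 55 mm (along the ramp) x 40 mm x 30 mm high, 100 to 210 g. It starts in the bay with its centre at ramp x -27.5, y 0, z +15 mm, its front face against the gate. Axes as the ramp's.
- logger: The same logger; origin at the centre of its underside.
- tin_center (a point): Centre of a small dark loaf tin, 110 x 65 x 50 mm, open at the top, loose on the bench; leave alone.
- shaker_center (a point): Centre of an aluminium flour shaker, 64 mm across, 95 mm high, loose on the bench; leave alone.
- bun_center (a point): Centre of a round brown bun, 88 mm across, 47 mm high, loose on the bench; leave alone.
Things that resemble listed ones, but are neither listed nor needed, are in the scene too. Of the things like the logger, leave any that is turquoise or yellow; of the rest the smaller one is meant.

How it is judged:
By the outcome, as a careful person would: the job done as asked, in the order asked, and still so for the second after the job is handed in, while the arm keeps its last pose, push and grip.
It also fails if it takes over 32 s, if anything falls off the work surface, if the arm or the gripper's body presses on something with over 40 N, if the wrist force passes 120 N, or if a joint passes its speed limit or range.

ROBOT

A 7-joint arm with a two-finger parallel gripper is mounted at the origin on the work surface. World frame = base frame: x ahead of the robot, y to its left, z up, the work surface at z = 0. Lengths are in m, angles in rad, forces in N, time in s.
With the tool pointing down it reaches from about 0.425 to 0.875 m from the base axis. Payload 4.7 kg.
Tool frame: the origin (TCP) lies at the very end of the fingers, on their centre line; the grasp point (between the pads) lies 19 mm behind it; z points along the fingers, y is the direction in which the jaws open and shut (so a half turn about z gives the same grasp; the last joint's range is limited). The gripper opens to 87 mm and grips with 3 to 60 N. Pads are 19 mm wide; open, the fingers measure 117 mm over their backs; the gripper's body (75 mm by 190 mm) begins 51 mm behind the grasp point.
Start: joints at [1.116, 0.321, -0.07, 1.45, 0.023, 1.371, -0.057], TCP at [0.294, -0.58, 0.223] pointing down, gripper open.
Joint ranges: [-2.86, 2.86], [-0.3, 2.09], [-1.38, 1.24], [0.06, 2.45], [-1.56, 4.7], [0.09, 2.05], [-2.69, 2.69]. Speed limits (rad/s): [2.57, 2.57, 3.14, 3.14, 3.14, 3.14, 3.14].

INTERFACE

Orientations are given as a unit quaternion [w, x, y, z].
In Python, from workcell import r gives the robot as it stands. The module is installed in compiled form; this text tells all that it offers.
- The arm moves only by the shell command python3 -m inch 'ROWS' [OPENING] [FORCE]. ROWS is JSON, a list of rows, each a list of 2 entries, a list of its own where there are three numbers: the shift along the tool's x, y, z in mm, then the turn, a rotation vector about the tool's x, y, z in degrees. In form: [[[tx, ty, tz], [rx, ry, rz]], ...]. A call has 1 to 8 rows; each row shifts and turns the pose as measured when the row begins, along the tool's axes as they then stand; what a row does not reach is not made up. A row lasts 1/12 s, in which the tool goes at most 41.7 mm and 7.16 degrees, less where a joint would pass 70% of its speed; a pose out of reach is approached as far as the arm can. A call with a gripper value outside its range is refused whole. OPENING is the finger opening in mm, from 0 to 87, set as the call begins (- or left out, the last holds). The fingers move at their own pace and stop on an object; FORCE is the grip in N (left out, the last holds). Time passes only in rows, so rows that do not move let the fingers close. It gives the time, the measured TCP pose, the force and the opening at its end, in the units of the state.
- r.observe(): the state, without advancing time (a new reading comes with each control period).
- r.read_camera(name): name is "scene" or "top" or "wrist"; returns a dict with "image" (480x640x3 uint8, red, green, blue), "camera_matrix" (3x3 intrinsics, pixels), "rvec" (rotation vector, rad) and "tvec" (3), from world to camera coordinates, as OpenCV has them. Camera axes: x right, y down, z forward; pixel columns grow to the right and rows downward; lengths in m; the calibration is good to about 2 mm. A picture is of the moment at which its call begins. There is no depth.
- r.job_done(): hands the job in, once; it reports no verdict.
The state is a dict: "t": time; "joint_positions": joint angles; "dq": joint speeds; "effort": joint torques, N m; "tool_pos": TCP position; "tool_rot": TCP orientation; "wrist_force": force on the tool from outside, world axes, zero at the start; "ft_torque": the same for the moment, N m; "finger_gap": finger opening in m.
Only numpy, scipy, OpenCV 4.12 (cv2) and the standard library are available. Lean on these libraries where they do the work, as an engineer would, in place of code of your own. Each camera call takes 0.05 s, during which the arm holds its last target.

## Working session

There is one attempt and no reset: what is moved stays moved. The work goes in short steps, Python scripts to look and compute and a shell command to move; the robot and the scene stay as the last step left them, time stands still between calls to the robot, and variables do not carry over. Pictures are saved under pics/ and viewed, and the job is handed in when it is done.

```bash
mkdir -p pics
cat > h.py <<'E'
import numpy as np, cv2
from workcell import r
def snap(n,tag):
    c=r.read_camera(n); np.savez(f'{tag}.npz',image=c['image'],K=c['camera_matrix'],rvec=c['rvec'],tvec=c['tvec'])
    cv2.imwrite(f'pics/{tag}.png',c['image'][:,:,::-1]); return c
def load(tag): return np.load(f'{tag}.npz')
def ray(c,u,v,z):
    R=cv2.Rodrigues(np.array(c['rvec'],float))[0];t=np.array(c['tvec'],float).ravel();o=-R.T@t
    d=R.T@np.linalg.inv(c['K'])@np.array([u,v,1.]); return o+d*(z-o[2])/d[2]
def proj(c,P):
    return cv2.projectPoints(np.array(P,float).reshape(-1,3),np.array(c['rvec'],float),np.array(c['tvec'],float),np.array(c['K'],float),None)[0].reshape(-1,2)
E
python3 - <<'E'
from h import *
s=r.observe(); print(s)
snap('top','top0');snap('scene','sc0')
E
```

```text
{'t': 0.0, 'joint_positions': array([ 1.11611126,  0.3218117 , -0.07010678,  1.45166186,  0.02259581,
        1.37078982, -0.0568755 ]), 'dq': array([ 0.00160196,  0.00040436, -0.00024015,  0.00032205,  0.00019851,
        0.00053608,  0.00090914]), 'effort': array([-7.04417325e-04, -4.91290069e+01, -4.05025743e-01, -3.12526560e+01,
       -6.42490690e-02,  4.38588217e-02,  2.11541856e-04]), 'tool_pos': array([ 0.29339425, -0.57940501,  0.22147562]), 'tool_rot': array([-9.04904151e-04,  9.72646480e-01,  2.32288482e-01, -2.60552770e-04]), 'wrist_force': array([ 0.67011784,  0.34082983, -0.26518347]), 'ft_torque': array([-0.03333186,  0.04663379, -0.00448205]), 'finger_gap': 0.0870482714627358}
```

View pics/top0.png

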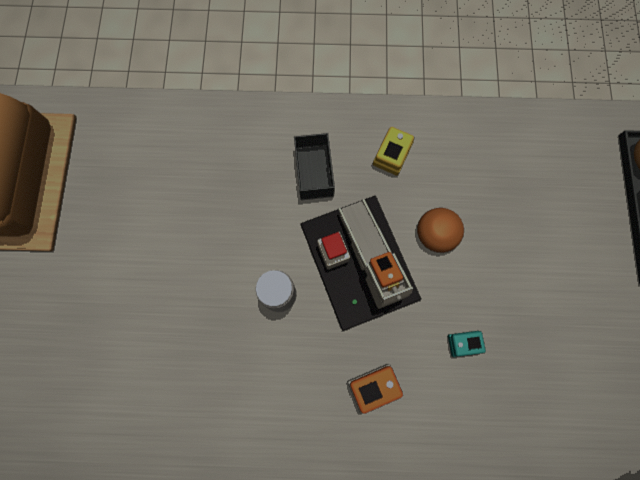

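View pics/sc0.png

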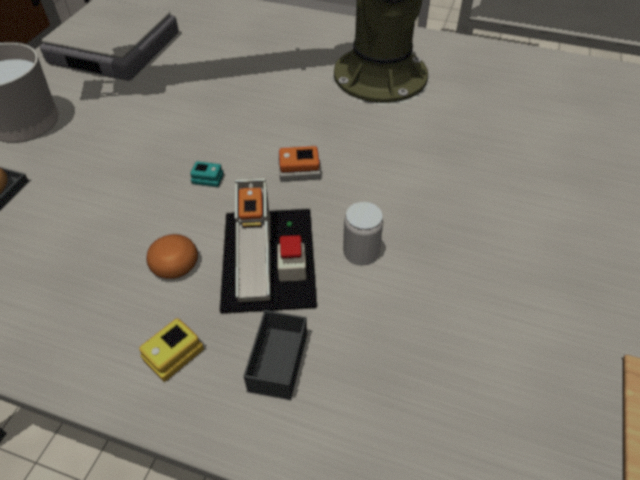

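The top view shows the dock plate with corners near (302,223), (376,197), (420,297) and (343,329). The red key is at (334,246) and the orange logger is in the bay at (386,270). The ramp runs up-left. The larger orange block at (375,388) is a decoy.

```bash
cat > m.py <<'E'
from h import *
def red(c):
    h=cv2.cvtColor(c['image'],cv2.COLOR_RGB2HSV)
    m=(((h[...,0]<4)|(h[...,0]>172))&(h[...,1]>150)&(h[...,2]>110)).astype(np.uint8)
    n,l,s,ce=cv2.connectedComponentsWithStats(m)
    return [(s[i],ce[i],cv2.minAreaRect(np.argwhere(l==i)[:,::-1].astype(np.float32))) for i in range(1,n) if s[i][4]>40]
if __name__=='__main__':
  for tag in('top0','sc0'):
    c=load(tag)
    for s,ce,q in red(c): print(tag,s[4],ce,q,ray(c,*ce,.072).round(4))
    h=cv2.cvtColor(c['image'],cv2.COLOR_RGB2HSV)
    m=(h[...,2]<45).astype(np.uint8)
    n,l,s,ce=cv2.connectedComponentsWithStats(m)
    for i in range(1,n):
        if s[i][4]>800:
            P=np.argwhere(l==i)[:,::-1].astype(np.int32); hull=cv2.convexHull(P)
            ap=cv2.approxPolyDP(hull,5,True).reshape(-1,2)
            print(s[i],'\n',[(tuple(p),ray(c,*map(float,p),.010).round(4)[:2]) for p in ap])
E
python3 m.py
```

```text
top0 384 [333.75260417 244.92447917] ((333.8448181152344, 244.862060546875), (21.169267654418945, 18.383838653564453), 68.19859313964844) [0.6113 0.0136 0.072 ]
[   0  108   50  128 1806] 
 [((np.int32(32), np.int32(108)), array([0.89  , 0.6229])), ((np.int32(49), np.int32(125)), array([0.8538, 0.5824])), ((np.int32(27), np.int32(233)), array([0.6322, 0.5852])), ((np.int32(0), np.int32(234)), array([0.6288, 0.6352]))]
[ 619  131   21  153 1036] 
 [((np.int32(639), np.int32(283)), array([ 0.5709, -0.5447])), ((np.int32(619), np.int32(143)), array([ 0.848 , -0.5435])), ((np.int32(624), np.int32(131)), array([ 0.8743, -0.5567])), ((np.int32(639), np.int32(228)), array([ 0.6752, -0.559 ]))]
[ 301  196  120  135 4977] 
 [((np.int32(420), np.int32(299)), array([ 0.5303, -0.1455])), ((np.int32(342), np.int32(330)), array([ 0.4713, -0.0059])), ((np.int32(301), np.int32(223)), array([0.6665, 0.0748])), ((np.int32(375), np.int32(196)), array([ 0.724 , -0.0641]))]
sc0 379 [290.19525066 245.31662269] ((290.0, 245.5), (19.0, 20.0), 90.0) [0.6136 0.0142 0.072 ]
[   0    0   54   44 1902] 
 [((np.i
[... 1098 characters left out ...]
t32(227), np.int32(214)), array([ 0.5349, -0.1426])), ((np.int32(309), np.int32(211)), array([ 0.4797, -0.0047]))]
[ 246  312   58   65 1083] 
 [((np.int32(302), np.int32(318)), array([0.6974, 0.0632])), ((np.int32(300), np.int32(331)), array([0.7202, 0.0685])), ((np.int32(256), np.int32(376)), array([0.8104, 0.0349])), ((np.int32(246), np.int32(374)), array([0.8123, 0.02  ])), ((np.int32(266), np.int32(312)), array([0.7054, 0.0061]))]
[245 325  62  74 878] 
 [((np.int32(305), np.int32(325)), array([0.7077, 0.072 ])), ((np.int32(290), np.int32(397)), array([0.8243, 0.0928])), ((np.int32(250), np.int32(391)), array([0.8343, 0.0361])), ((np.int32(245), np.int32(378)), array([0.8184, 0.0212]))]
```

```bash
cat > fit.py <<'E'
from h import *
D=np.array([[-86,-56],[-86,100],[130,100],[130,-56]])/1e3
A=np.array([[.5303,-.1455],[.4713,-.0059],[.6665,.0748],[.724,-.0641]])
B=np.array([[.5349,-.1426],[.4797,-.0047],[.6723,.074],[.7283,-.0606]])
def fit(D,W):
    d=D-D.mean(0);w=W-W.mean(0);z=np.sum((w[:,0]+1j*w[:,1])*np.conj(d[:,0]+1j*d[:,1]))
    th=np.angle(z);R=np.array([[np.cos(th),-np.sin(th)],[np.sin(th),np.cos(th)]])
    return th,R,W.mean(0)-R@D.mean(0)
for W in(A,B,(A+B)/2):
    th,R,t=fit(D,W); print(np.degrees(th),t,'key',R@[.053,.062]+t,'mid',R@[.053,.031]+t,'trap',R@[.053,0]+t)
    print((W-(D@R.T+t)).round(4).tolist())
from scipy.spatial.transform import Rotation as Ro
q=r.observe()['tool_rot'];print(Ro.from_quat(q[[1,2,3,0]]).as_matrix().round(3))
E
python3 fit.py
```

```text
22.652072539580235 [ 0.58619502 -0.06395089] key [0.61122831 0.01367858] mid [ 0.62316747 -0.01493009] trap [ 0.63510663 -0.04353877]
[[0.0019, 0.0033], [0.003, -0.0011], [-0.0012, -0.0036], [-0.0037, 0.0015]]
22.46685863249029 [ 0.59187706 -0.06221249] key [0.61716116 0.01533565] mid [ 0.62900778 -0.01331148] trap [ 0.6408544 -0.0419586]
[[0.0011, 0.0042], [0.0055, -0.002], [-0.0015, -0.0059], [-0.0051, 0.0037]]
22.560098904493536 [ 0.58903634 -0.06308186] key [0.61419421 0.01450733] mid [ 0.62608744 -0.01412048] trap [ 0.63798066 -0.04274829]
[[0.0015, 0.0037], [0.0042, -0.0016], [-0.0013, -0.0047], [-0.0044, 0.0026]]
[[ 0.892  0.452 -0.001]
 [ 0.452 -0.892  0.001]
 [-0.    -0.002 -1.   ]]
```

```bash
python3 -m inch '[[[20,-13,0],[0,0,0]],[[30,-19,0],[0,0,0]],[[30,-19,0],[0,0,0]],[[30,-19,0],[0,0,0]],[[30,-19,0],[0,0,0]],[[30,-19,0],[0,0,0]],[[30,-19,0],[0,0,0]],[[30,-19,0],[0,0,0]]]' 47
python3 -m inch '[[[30,-19,0],[0,0,0]],[[30,-19,0],[0,0,0]],[[30,-19,0],[0,0,0]],[[30,-19,0],[0,0,0]],[[30,-19,0],[0,0,0]],[[30,-19,0],[0,0,1]],[[30,-19,0],[0,0,1]],[[20,-13,0],[0,0,2]]]'
cat > go.py <<'E'
from h import *
from scipy.spatial.transform import Rotation as Ro
import sys
T=np.array([float(v) for v in sys.argv[1:4]]); yaw=np.radians(22.56)
s=r.observe();q=s['tool_rot'];R=Ro.from_quat(q[[1,2,3,0]]).as_matrix()
Rt=np.array([[np.cos(yaw),np.sin(yaw),0],[np.sin(yaw),-np.cos(yaw),0],[0,0,-1.]])
print('t',s['t'],'pos',s['tool_pos'].round(4),'F',s['wrist_force'].round(2),'gap',s['finger_gap'])
print('shift mm',(R.T@(T-s['tool_pos'])*1e3).round(1),'turn deg',np.degrees(Ro.from_matrix(R.T@Rt).as_rotvec()).round(2))
E
python3 go.py .6245 -.0145 .15
```

```text
t: 0.77
tool_pos: [0.4284, -0.3451, 0.2148]
tool_rot: [-0.003, 0.975, 0.222, -0.005]
wrist_force: [0.6, -1.0, 1.0]
finger_gap: 0.0489
t: 1.43
tool_pos: [0.5774, -0.0984, 0.2112]
tool_rot: [-0.004, 0.982, 0.188, -0.007]
wrist_force: [-0.0, 1.1, -0.4]
finger_gap: 0.0471
t 1.4333 pos [ 0.5774 -0.0984  0.2112] F [-0.04  1.1  -0.35] gap 0.04709484827473067
shift mm [ 75.5 -60.   61. ] turn deg [-0.58  0.67 -0.9 ]
```

```bash
python3 -m inch '[[[20,-15,10],[-0.3,0.3,-0.5]],[[20,-15,15],[-0.3,0.3,-0.4]],[[20,-15,15],[0,0,0]],[[12,-12,12],[0,0,0]],[[0,0,0],[0,0,0]]]'
python3 go.py .6245 -.0145 .11
python3 - <<'E'
from h import *
snap('top','top1');snap('scene','sc1');snap('wrist','wr1')
a=cv2.imread('pics/sc1.png')[150:350,150:400];cv2.imwrite('pics/sc1c.png',cv2.resize(a,None,fx=3,fy=3,interpolation=2))
E
```

```text
t: 1.85
tool_pos: [0.6256, -0.0057, 0.156]
tool_rot: [-0.002, 0.98, 0.2, 0.0]
wrist_force: [-0.8, 0.9, 0.6]
finger_gap: 0.0471
t 1.85 pos [ 0.6256 -0.0057  0.156 ] F [-0.79  0.9   0.56] gap 0.0471354887196096
shift mm [-4.5  7.8 46. ] turn deg [-0.18 -0.08  0.52]
```

View pics/sc1c.png

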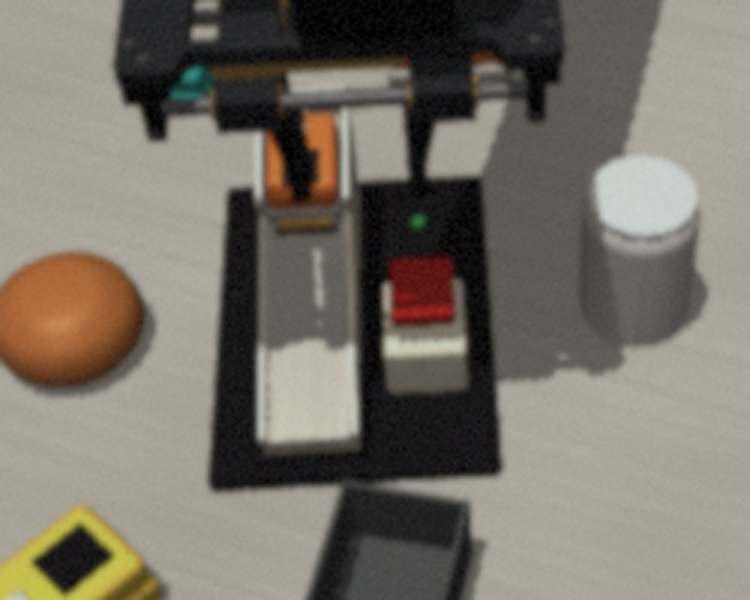

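View pics/wr1.png

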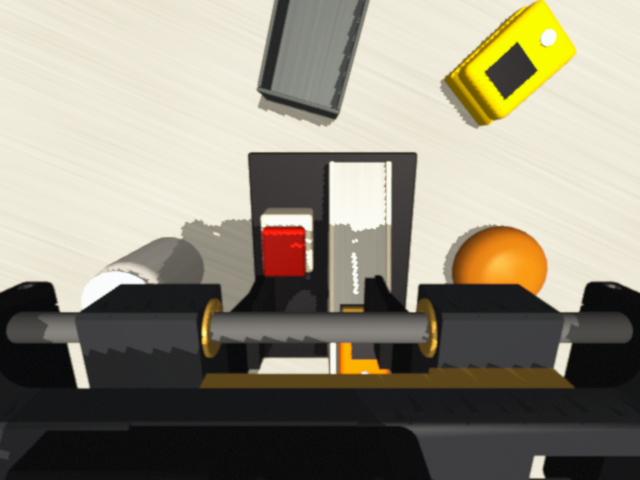

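The crops show both fingertips high above the dock: the left finger in line with the key at wrist (284,251), the right in line with the ramp at wrist (360,220). The logger is still in the bay behind the brass gate. I'll measure the key and ramp in the wrist view.

Run:
```python
from m import *
for tag in('wr1','sc1','top1'):
    c=load(tag)
    for s,ce,q in red(c): print(tag,s,ce.round(1),ray(c,*ce,.072).round(4))
c=load('wr1')
# plate far corners & ramp lower end
for p,z in (((249,154),.010),((416,154),.010),((331,163),.0327),((391,163),.0327)): print(p,ray(c,*p,z).round(4))
from fit import *
th,R,t=fit(D,(A+B)/2)
for d in((130,100,10),(130,-56,10),(120.7,21.5,32.7),(120.7,-21.5,32.7),(53,62,72)):
    w=R@np.array(d[:2])/1e3+t; print(d,w.round(4),proj(c,[*w,d[2]/1e3]).round(1))
s=r.observe(); p=s['tool_pos']; ty=Ro.from_quat(s['tool_rot'][[1,2,3,0]]).as_matrix()[:,1]
for cc in('wr1','sc1'): print(cc,proj(load(cc),[p+ty*.031,p-ty*.031]).round(1))
```

```text
wr1 [ 261  227   44   49 2046] [283.4 250.9] [0.6136 0.014  0.072 ]
sc1 [281 251  20   5  84] [290.9 253.3] [0.6283 0.021  0.072 ]
(249, 154) [0.6664 0.0745 0.01  ]
(416, 154) [ 0.7248 -0.0641  0.01  ]
(331, 163) [0.6883 0.0044 0.0327]
(391, 163) [ 0.7079 -0.0421  0.0327]
22.652072539580235 [ 0.58619502 -0.06395089] key [0.61122831 0.01367858] mid [ 0.62316747 -0.01493009] trap [ 0.63510663 -0.04353877]
[[0.0019, 0.0033], [0.003, -0.0011], [-0.0012, -0.0036], [-0.0037, 0.0015]]
22.46685863249029 [ 0.59187706 -0.06221249] key [0.61716116 0.01533565] mid [ 0.62900778 -0.01331148] trap [ 0.6408544 -0.0419586]
[[0.0011, 0.0042], [0.0055, -0.002], [-0.0015, -0.0059], [-0.0051, 0.0037]]
22.560098904493536 [ 0.58903634 -0.06308186] key [0.61419421 0.01450733] mid [ 0.62608744 -0.01412048] trap [ 0.63798066 -0.04274829]
[[0.0015, 0.0037], [0.0042, -0.0016], [-0.0013, -0.0047], [-0.0044, 0.0026]]
[[ 0.922  0.386  0.004]
 [ 0.386 -0.922 -0.001]
 [ 0.003  0.002 -1.   ]]
(130, 100, 10) [0.6707 0.0791] [[245.7 147.4]]
(130, -56, 10) [ 0.7306 -0.0649] [[419.7 148.2]]
(120.7, 21.5, 32.7) [0.6923 0.0031] [[334.3 159.2]]
(120.7, -21.5, 32.7) [ 0.7087 -0.0366] [[385.6 159.5]]
(53, 62, 72) [0.6142 0.0145] [[283.1 249.9]]
wr1 [[380.2 296.4]
 [262.3 296.1]]
sc1 [[245.8 209.8]
 [288.6 207.8]]
```

```bash
python3 -m inch '[[[-2,4,20],[0,0,0.3]],[[-2,4,20],[0,0,0.2]],[[0,0,10],[0,0,0]],[[0,0,0],[0,0,0]]]'
python3 go.py .6249 -.0146 .082
```

```text
t: 2.33
tool_pos: [0.628, -0.0302, 0.113]
tool_rot: [0.004, 0.982, 0.187, 0.005]
wrist_force: [-0.3, -1.1, -0.3]
finger_gap: 0.0473
t 2.3333 pos [ 0.628  -0.0302  0.113 ] F [-0.25 -1.12 -0.29] gap 0.04726482701302503
shift mm [  2.6 -16.   30.9] turn deg [ 0.61 -0.48 -0.95]
```

```bash
python3 -m inch '[[[0,0,0],[0,0,0]],[[0,0,0],[0,0,0]]]'
python3 go.py .6249 -.0146 .082;  python3 -m inch '[[[0,0,0],[0,0,0]]]'; python3 go.py .6249 -.0146 .082
```

```text
t: 2.5
tool_pos: [0.6282, -0.033, 0.1146]
tool_rot: [0.005, 0.983, 0.186, 0.006]
wrist_force: [-0.6, -0.2, 0.3]
finger_gap: 0.0471
t 2.5 pos [ 0.6282 -0.033   0.1146] F [-0.55 -0.21  0.25] gap 0.047050140769798555
shift mm [  3.4 -18.7  32.4] turn deg [ 0.71 -0.51 -1.16]
t: 2.58
tool_pos: [0.6287, -0.0335, 0.1158]
tool_rot: [0.006, 0.983, 0.185, 0.006]
wrist_force: [0.4, 0.4, -0.1]
finger_gap: 0.0473
t 2.5833 pos [ 0.6287 -0.0335  0.1158] F [ 0.4   0.44 -0.07] gap 0.04730718889766326
shift mm [  3.  -19.5  33.6] turn deg [ 0.76 -0.59 -1.2 ]
```

```bash
python3 -m inch '[[[1,-6,5],[0.3,-0.2,-0.5]],[[1,-6,5],[0.3,-0.2,-0.4]],[[0,-3,0],[0,0,0]],[[0,0,0],[0,0,0]]]'
python3 go.py .6249 -.0146 .082;  python3 -m inch '[[[0,0,0],[0,0,0]]]'; python3 go.py .6249 -.0146 .082
```

```text
t: 2.92
tool_pos: [0.6265, -0.0169, 0.1077]
tool_rot: [0.001, 0.981, 0.194, 0.004]
wrist_force: [0.1, 1.1, -0.0]
finger_gap: 0.0471
t 2.9167 pos [ 0.6265 -0.0169  0.1077] F [ 0.11  1.13 -0.02] gap 0.047123774651199844
shift mm [-0.8 -2.8 25.7] turn deg [ 0.2  -0.39 -0.19]
t: 3.0
tool_pos: [0.6264, -0.0161, 0.1076]
tool_rot: [0.001, 0.981, 0.195, 0.004]
wrist_force: [0.2, -0.4, 0.8]
finger_gap: 0.047
t 3.0 pos [ 0.6264 -0.0161  0.1076] F [ 0.24 -0.45  0.78] gap 0.04695530715329047
shift mm [-0.9 -2.  25.6] turn deg [ 0.18 -0.39 -0.12]
```

```bash
python3 -m inch '[[[0,-1,6],[0.2,-0.3,0]],[[0,0,6],[0,0,0]],[[0,0,5],[0,0,0]],[[0,0,0],[0,0,0]]]'
python3 go.py .6249 -.0146 .078
python3 - <<'E'
from h import *
snap('scene','sc2')
a=cv2.imread('pics/sc2.png')[170:330,170:370];cv2.imwrite('pics/sc2c.png',cv2.resize(a,None,fx=3.75,fy=3.75,interpolation=2))
snap('wrist','wr2')
E
```

```text
t: 3.33
tool_pos: [0.6261, -0.0144, 0.0891]
tool_rot: [-0.0, 0.981, 0.195, 0.001]
wrist_force: [-0.5, 0.2, -0.2]
finger_gap: 0.0465
t 3.3333 pos [ 0.6261 -0.0144  0.0891] F [-0.53  0.17 -0.15] gap 0.04653401774198836
shift mm [-1.2 -0.3 11.1] turn deg [-0.03 -0.07 -0.06]
```

View pics/sc2c.png

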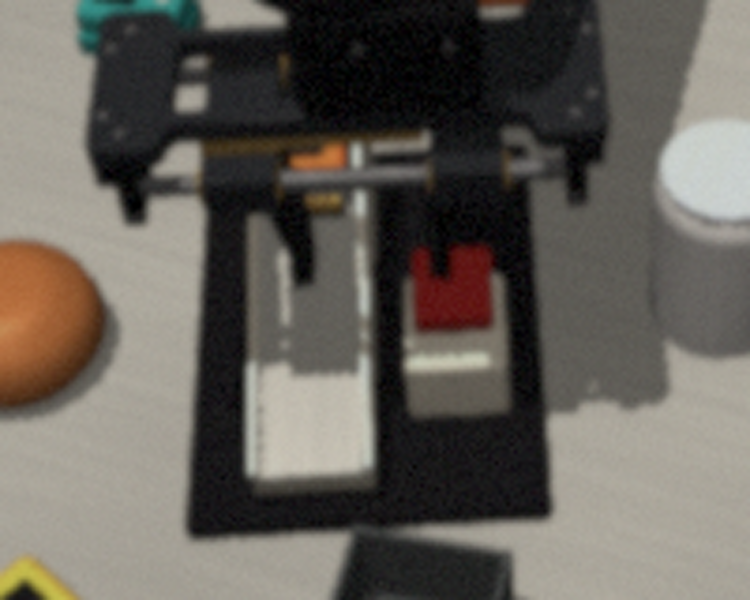

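View pics/wr2.png

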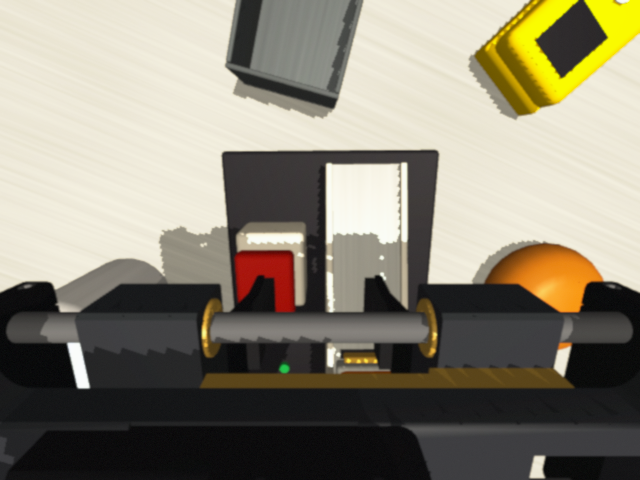

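Both fingertips hang just above the dock. In the crop the ramp finger is at (303,280) over mid ramp and the key finger at (440,272) over the key's rear half, seen high. The gate and logger have not moved. Next I lower in small steps.

```bash
python3 -m inch '[[[0,0,4],[0,0,0]],[[0,0,4],[0,0,0]],[[0,0,3],[0,0,0]],[[0,0,0],[0,0,0]]]' 49
python3 go.py .6250 -.0146 .06
python3 - <<'E'
from h import *
snap('scene','sc3')
a=cv2.imread('pics/sc3.png')[170:330,170:370];cv2.imwrite('pics/sc3c.png',cv2.resize(a,None,fx=3.75,fy=3.75,interpolation=2))
E
```

```text
t: 3.77
tool_pos: [0.6271, -0.0149, 0.0784]
tool_rot: [-0.0, 0.981, 0.195, 0.002]
wrist_force: [0.1, 0.4, -0.2]
finger_gap: 0.0486
t 3.7667 pos [ 0.6271 -0.0149  0.0784] F [ 0.06  0.43 -0.17] gap 0.048580163780389284
shift mm [-1.9 -1.1 18.4] turn deg [ 0.03 -0.18 -0.11]
```

View pics/sc3c.png

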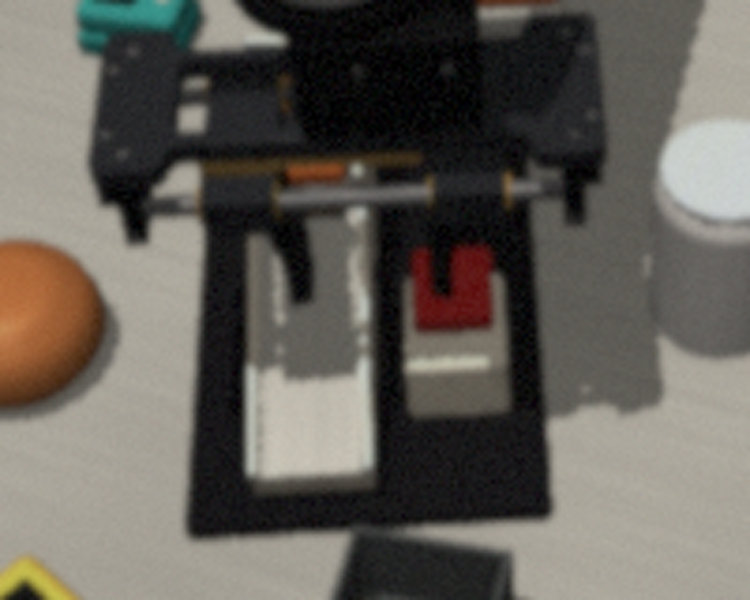

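Both tips are a few mm left of the middles: the key tip is at (443,293) against the key centre at (452,287), and the ramp tip is at (301,300) against 310. I'll nudge about 2 mm and begin pressing.

```bash
python3 -m inch '[[[-1,-1,3],[0,0,0]],[[-0.5,-1,3],[0,0,0]],[[0,0,3],[0,0,0]]]'
python3 go.py .6250 -.0140 .06
```

```text
t: 4.07
tool_pos: [0.6257, -0.0137, 0.0701]
tool_rot: [0.0, 0.981, 0.195, 0.003]
wrist_force: [-1.0, -0.2, 1.8]
finger_gap: 0.0491
t 4.0667 pos [ 0.6257 -0.0137  0.0701] F [-0.99 -0.19  1.8 ] gap 0.04913071889697281
shift mm [-0.8  0.  10.1] turn deg [ 0.09 -0.29 -0.12]
```

```bash
python3 -m inch '[[[0,0,4],[0,0,0]],[[0,0,4],[0,0,0]],[[0,0,4],[0,0,0]],[[0,0,3],[0,0,0]]]'
python3 go.py .6250 -.0140 .06
```

```text
t: 4.4
tool_pos: [0.6259, -0.0136, 0.06]
tool_rot: [0.001, 0.981, 0.195, 0.002]
wrist_force: [-10.7, -1.8, 27.8]
finger_gap: 0.049
t 4.4 pos [ 0.6259 -0.0136  0.06  ] F [-10.73  -1.79  27.77] gap 0.049001381658647106
shift mm [-1. -0. -0.] turn deg [ 0.17 -0.23 -0.11]
```

```bash
python3 -m inch '[[[0,0,2],[0,0,0]],[[0,0,2],[0,0,0]]]'
python3 go.py .6250 -.0140 .06
python3 - <<'E'
from h import *
snap('scene','sc4')
a=cv2.imread('pics/sc4.png')[170:330,170:370];cv2.imwrite('pics/sc4c.png',cv2.resize(a,None,fx=3.75,fy=3.75,interpolation=2))
snap('wrist','wr4');snap('top','top4')
E
```

```text
t: 4.57
tool_pos: [0.6258, -0.0136, 0.0604]
tool_rot: [0.002, 0.981, 0.195, 0.002]
wrist_force: [-4.0, -0.5, 10.7]
finger_gap: 0.0492
t 4.5667 pos [ 0.6258 -0.0136  0.0604] F [-3.99 -0.54 10.67] gap 0.04923381413800264
shift mm [-0.9  0.   0.4] turn deg [ 0.25 -0.16 -0.09]
```

View pics/sc4c.png

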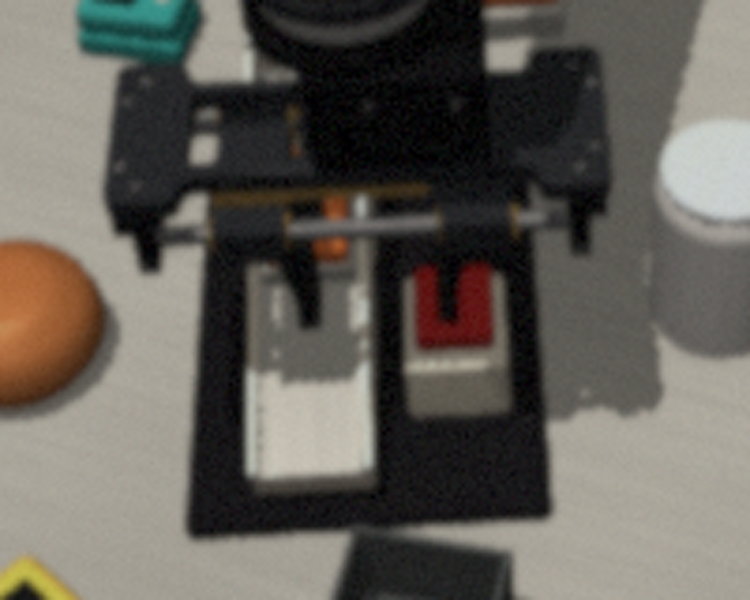

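View pics/wr4.png

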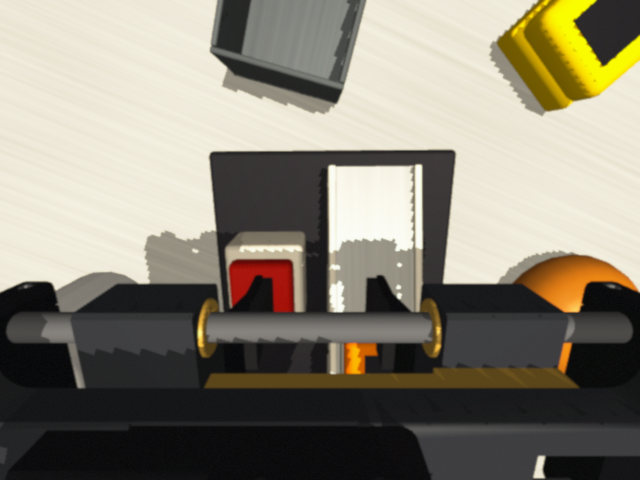

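The wrist view shows the logger's orange front at (360,350), which has moved down the ramp to the finger. The key is down under the other finger. I'll hold for a moment and compare the logger's position with where the finger should stop it.

```bash
python3 -m inch '[[[0,0,2],[0,0,0]],[[0,0,2],[0,0,0]],[[0,0,2],[0,0,0]],[[0,0,2],[0,0,0]]]'
python3 go.py .6250 -.0140 .06
python3 - <<'E'
from m import *
c5=snap('wrist','wr5');s5=snap('scene','sc5');snap('top','top5')
key=np.array([.613,.014]);th=np.radians(22.56);Rz=np.array([[np.cos(th),-np.sin(th)],[np.sin(th),np.cos(th)]]);t0=key-Rz@[.053,.062]
a=np.radians(15)
def ramp(x,y,z):
    d=np.array([x*np.cos(a)+z*np.sin(a),y,.065-x*np.sin(a)+z*np.cos(a)]);return [*(Rz@d[:2]+t0),d[2]]
s=r.observe(); d=Rz.T@(s['tool_pos'][:2]-t0); print('tcp in dock',d.round(4),'upstream finger edge dock x',d[0]-.0095)
for xf in(.03,.04,.045,.05,.06):
    P=[ramp(xf,y,.03) for y in(-.02,0,.02)]+[ramp(xf,y,.015) for y in (0,.02)]
    print(xf,'wr',proj(c5,P).round(0).tolist(),'sc',((proj(s5,P)-[170,170])*3.75).round(0).tolist())
for n,c in(('wr',c5),('sc',s5)):
    h=cv2.cvtColor(c['image'],cv2.COLOR_RGB2HSV);m=((h[...,0]>4)&(h[...,0]<18)&(h[...,1]>180)&(h[...,2]>100)).astype(np.uint8)
    k,l,st,ce=cv2.connectedComponentsWithStats(m);print(n,[st[i].tolist() for i in range(1,k) if st[i][4]>15])
    print('redkey',[ (q[0].tolist(),ray(c,*q[1],.06).round(4)) for q in red(c)])
a1=cv2.imread('pics/wr5.png')[260:400,200:460];cv2.imwrite('pics/wr5c.png',cv2.resize(a1,None,fx=3,fy=3,interpolation=2))
b=cv2.imread('pics/sc5.png')[170:330,170:370];cv2.imwrite('pics/sc5c.png',cv2.resize(b,None,fx=3.75,fy=3.75,interpolation=2))
E
```

```text
t: 5.05
tool_pos: [0.6259, -0.0136, 0.0604]
tool_rot: [0.003, 0.981, 0.195, 0.001]
wrist_force: [-5.6, -1.1, 13.7]
finger_gap: 0.0488
t 5.05 pos [ 0.6259 -0.0136  0.0604] F [-5.63 -1.1  13.67] gap 0.048818416761685406
shift mm [-0.9 -0.   0.4] turn deg [ 0.39 -0.09 -0.06]
tcp in dock [0.0543 0.0315] upstream finger edge dock x 0.04475182995172535Traceback (most recent call last):
  File "<stdin>", line 10, in <module>
  File "h.py", line 11, in proj
    return cv2.projectPoints(np.array(P,float).reshape(-1,3),np.array(c['rvec'],float),np.array(c['tvec'],float),np.array(c['K'],float),None)[0].reshape(-1,2)
                                                                                                                          ~^^^^^
KeyError: 'K'
```

View pics/top5.png

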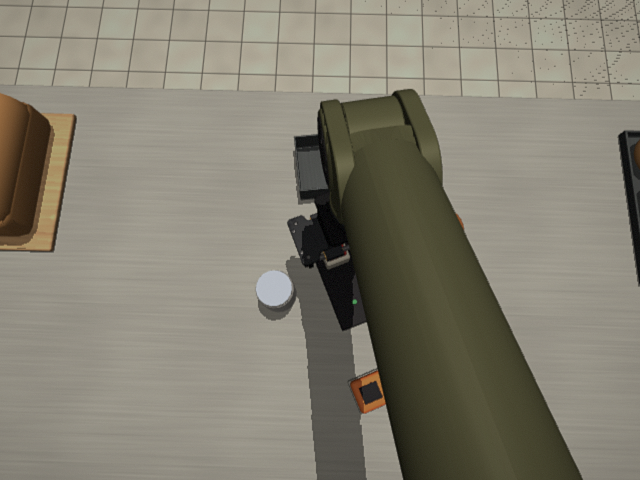

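The arm hides the dock in the top view, while the shaker at (275,290) and the tin stay put. I'll redo the check from the saved pictures.

Run:
```python
from m import *
c5=load('wr5');s5=load('sc5')
key=np.array([.613,.014]);th=np.radians(22.56);Rz=np.array([[np.cos(th),-np.sin(th)],[np.sin(th),np.cos(th)]]);t0=key-Rz@[.053,.062]
a=np.radians(15)
def ramp(x,y,z):
    d=np.array([x*np.cos(a)+z*np.sin(a),y,.065-x*np.sin(a)+z*np.cos(a)]);return [*(Rz@d[:2]+t0),d[2]]
for xf in(0,.03,.035,.04,.045,.05,.06):
    P=[ramp(xf,y,.03) for y in(-.02,0,.02)]+[ramp(xf,0,.015)]
    print(xf,'wr',((proj(c5,P)-[200,260])*3).round(0).tolist(),'sc',((proj(s5,P)-[170,170])*3.75).round(0).tolist())
for n,c in(('wr',c5),('sc',s5)): print('redkey',[ (q[0].tolist(),ray(c,*q[1],.06).round(4)) for q in red(c)])
a1=cv2.imread('pics/wr5.png')[260:400,200:460];cv2.imwrite('pics/wr5c.png',cv2.resize(a1,None,fx=3,fy=3,interpolation=2))
b=cv2.imread('pics/sc5.png')[170:330,170:370];cv2.imwrite('pics/sc5c.png',cv2.resize(b,None,fx=3.75,fy=3.75,interpolation=2))
print('wr diff',np.abs(load('wr4')['image'].astype(int)-c5['image']).max(2)[260:400,320:400].mean())
```

```text
0 wr [[684.0, 467.0], [556.0, 468.0], [429.0, 469.0], [538.0, 422.0]] sc [[253.0, 176.0], [300.0, 174.0], [347.0, 172.0], [304.0, 190.0]]
0.03 wr [[684.0, 276.0], [556.0, 277.0], [428.0, 278.0], [538.0, 247.0]] sc [[253.0, 239.0], [300.0, 237.0], [348.0, 235.0], [304.0, 252.0]]
0.035 wr [[684.0, 245.0], [556.0, 245.0], [428.0, 246.0], [538.0, 218.0]] sc [[253.0, 250.0], [301.0, 248.0], [348.0, 245.0], [304.0, 263.0]]
0.04 wr [[684.0, 213.0], [556.0, 213.0], [428.0, 214.0], [538.0, 189.0]] sc [[252.0, 261.0], [301.0, 259.0], [349.0, 256.0], [304.0, 274.0]]
0.045 wr [[684.0, 181.0], [556.0, 181.0], [428.0, 182.0], [538.0, 160.0]] sc [[252.0, 272.0], [301.0, 269.0], [349.0, 267.0], [304.0, 284.0]]
0.05 wr [[684.0, 149.0], [556.0, 149.0], [428.0, 150.0], [538.0, 131.0]] sc [[252.0, 283.0], [301.0, 280.0], [349.0, 278.0], [304.0, 295.0]]
0.06 wr [[684.0, 85.0], [556.0, 85.0], [428.0, 86.0], [538.0, 72.0]] sc [[252.0, 305.0], [301.0, 302.0], [349.0, 300.0], [305.0, 317.0]]
redkey [([229, 263, 64, 49, 1952], array([0.6218, 0.0155, 0.06  ]))]
redkey []
wr diff 2.3749107142857144
```

```bash
sleep 1
```

```text
(no output)
```

View pics/wr5c.png

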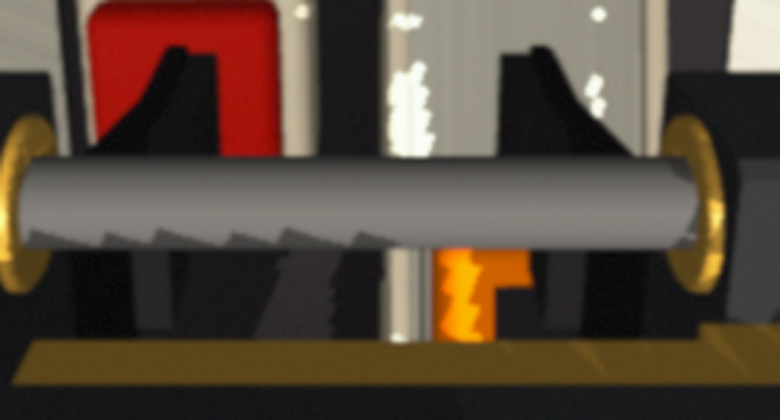

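View pics/sc5c.png

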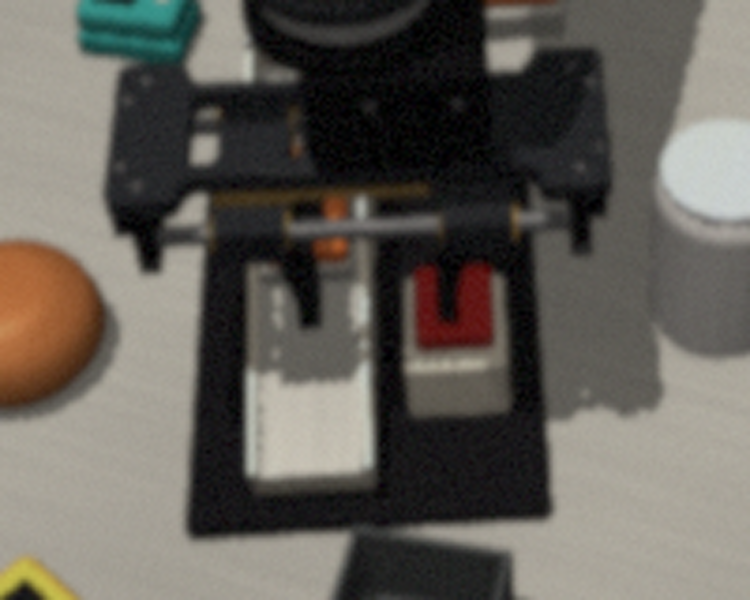

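The logger's orange/steel edge in the scene crop at (330,262) puts its front at ramp x of about 35 mm, where the finger should stop it (38 mm). It is identical in both picture sets, so it is at rest. The key top has dropped about 20 crop pixels, and the 14 N push is well above the spring's maximum of about 5 N, so the key is on its stop. I'm handing in.

Run:
```python
from h import *
s=r.observe();print(s['t'],s['tool_pos'],s['wrist_force']);print(r.job_done())
```

```text
5.2 [ 0.62584203 -0.01364885  0.06041804] [-5.71885638 -0.1641288  14.25032288]
the job is handed in; nothing more can be done
None
```

I pressed the red key down with one finger and trapped the orange logger on the ramp with the other. I handed the job in at t = 5.2 s while still holding; no verdict was reported.

- **Key:** The fingertip ended at z 60.4 mm, where fully down is 60 mm. It is still pushing with about 14 N, against a spring of about 4 N, so I take the key to be on its stop. The highest force I read was about 28 N vertical.
- **Logger:** Its front sits at about ramp x 35 mm, and I calculated 38 mm for contact with the finger. That 3 mm gap is about the accuracy of the pictures. Two sets of pictures about 0.5 s apart show no movement, so I take it to be resting against the finger. The gripper partly hides it, so I could not see the contact itself.
- **Other things:** The arm was never low near the tin, shaker or bun. The shaker and the visible part of the tin looked unmoved in the last top view. The arm hid most of the dock and the bun there, but the bun showed unmoved in the scene view.
- **Disagreements:** The dock position from the plate corners differed by up to 6 mm between the two cameras, so I used the key's position, which agreed to within about 2 mm in all three views. A sideways force of about 6 N on the pressing finger remained at the end.

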